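# Start the timer of the tint bowl

## Task

Three identical press-top timers stand on the worktop, each in front of the thing it belongs to: an open tint bowl, a closed round pot and a flat tin. The tint has just been mixed, so start the timer in front of the tint bowl: press its cap lightly with the fingertips until it is more than half way down, let it spring back up, and withdraw the hand at least ten centimetres from it. Do not lift or shift the timer, and touch none of the other timers or the things they belong to.

Things in the scene. Friction and masses are not known exactly. Their poses are not given: they have to be found in the camera images.
- tint_bowl: the open black tint bowl with brown tint in it (the one with a timer in front of it; another stands far off to the left, out of reach), 127x147x50 mm high, with a flat side grip that points to its own -y; origin at the centre of its underside; loose, to be left alone
- bowl_timer: the press-top timer that stands in front of (on the robot's side of) the tint bowl, about 130 mm from its centre: a round grey puck 72 mm across and 30 mm high with a white cap 32 mm across on top (42 mm high in all); loose, about 0.27 kg, on a rubber foot; origin at the centre of its underside, z up. The three timers are alike
- bowl_timer_top (a point): centre of the top face of that timer's cap, 42 mm above the worktop; it goes down with the cap
- bowl_timer_cap (a joint): how far that timer's cap is pressed down (m): 0 up, 0.007 at its stop; a spring (about 0.5 N at first, 3.6 N at the stop) brings it back up. The timer starts at half of the travel
- lidded_pot: a closed round cosmetic pot, 61 mm across, 48 mm high; origin at the centre of its underside; loose, to be left alone
- pot_timer: the press-top timer that stands in front of (on the robot's side of) the lidded pot, about 130 mm from its centre: a round grey puck 72 mm across and 30 mm high with a white cap 32 mm across on top (42 mm high in all); loose, about 0.27 kg, on a rubber foot; origin at the centre of its underside, z up. The three timers are alike
- pot_timer_top (a point): centre of the top face of that timer's cap, 42 mm above the worktop; it goes down with the cap
- pot_timer_cap (a joint): how far that timer's cap is pressed down (m): 0 up, 0.007 at its stop; a spring (about 0.5 N at first, 3.6 N at the stop) brings it back up. The timer starts at half of the travel
- grip_tin: a shut flat rectangular tin of hair grips, 83x107x32 mm high; origin at the centre of its underside; loose, to be left alone
- tin_timer: the press-top timer that stands in front of (on the robot's side of) the hair-grip tin, about 130 mm from its centre: a round grey puck 72 mm across and 30 mm high with a white cap 32 mm across on top (42 mm high in all); loose, about 0.27 kg, on a rubber foot; origin at the centre of its underside, z up. The three timers are alike
- tin_timer_top (a point): centre of the top face of that timer's cap, 42 mm above the worktop; it goes down with the cap
- tin_timer_cap (a joint): how far that timer's cap is pressed down (m): 0 up, 0.007 at its stop; a spring (about 0.5 N at first, 3.6 N at the stop) brings it back up. The timer starts at half of the travel
Things that resemble listed ones, but are neither listed nor needed, are in the scene too. What is shaped like the tin_timer but red is not meant.

How it is judged (in metres and radians):
On the way:
1. the fingertips press the cap of the tint bowl's timer down past half its travel (value of joint bowl_timer_cap above 0.0035 m and contact force between the fingers and bowl_timer above 0.5 N), for 0.05 s.
At the end, for the whole second after the job is handed in: The cap of the tint bowl's timer is up again (within 1 mm), the hand is more than 100 mm from it, that timer stands upright (within 0.1 rad) and still within 15 mm of where it was; the other timers and caps, the bowl, the pot and the tin are where they were (within 10 mm) (value of joint each of bowl_timer_cap, pot_timer_cap, tin_timer_cap below 0.001 m and distance between the grasp point and bowl_timer_top above 0.1 m and distance of bowl_timer from where it was at the start of the episode below 0.015 m and angle between bowl_timer's own z axis and vertical below 0.1 rad and linear speed of bowl_timer below 0.02 m/s and distance of each of pot_timer, tin_timer, tint_bowl, lidded_pot, grip_tin from where it was at the start of the episode below 0.01 m); the robot touches nothing.
It fails at once if another timer, the bowl, the pot or the tin is touched by the robot (contact force between any of the fingers, the arm and pot_timer above 0.3 N or contact force between any of the fingers, the arm and tin_timer above 0.3 N or contact force between any of the fingers, the arm and tint_bowl above 0.3 N or contact force between any of the fingers, the arm and lidded_pot above 0.3 N or contact force between any of the fingers, the arm and grip_tin above 0.3 N).
It fails at once if the cap of another timer is pressed (value of joint any of pot_timer_cap, tin_timer_cap above 0.002 m).
It fails at once if the timer is pressed hard (over 30 N) (contact force between any of the fingers, the arm and bowl_timer above 30 N).
It fails at once if the timer is lifted, tipped or pushed away (height (world z) of bowl_timer above 0.008 m or angle between bowl_timer's own z axis and vertical above 0.2 rad or distance of bowl_timer from where it was at the start of the episode above 0.02 m).
It fails at once if another timer, the bowl, the pot or the tin is shifted (distance of any of pot_timer, tin_timer, tint_bowl, lidded_pot, grip_tin from where it was at the start of the episode above 0.012 m).
It also fails if it takes over 35 s, if anything falls off the work surface, if the arm or the gripper's body presses on something with over 40 N, if the wrist force passes 120 N, or if a joint passes its speed limit or range.

## Robot

A 6-joint arm with a two-finger parallel gripper is mounted at the origin on a cart in front of the work surface, level with it; the furniture and walls round the work are solid. World frame = base frame: x ahead of the robot, y to its left, z up, the work surface at z = 0. Lengths are in mm, angles in rad, forces in N, time in s.
With the tool pointing down it reaches from about 275 to 1000 mm from the base axis. Payload 8.4 kg.
Tool frame: the origin (TCP) lies at the very end of the fingers, on their centre line; the grasp point (between the pads) lies 19 mm behind it; z points along the fingers, y is the direction in which the jaws open and shut (so a half turn about z gives the same grasp; the last joint's range is limited). The gripper opens to 85 mm and grips with 20 to 120 N. Pads are 22 mm wide; open, the fingers measure 114 mm over their backs; the gripper's body (76 mm by 85 mm) begins 54 mm behind the grasp point. The pads swing forward as they close: fully open they stand 13 mm farther back than shut.
Start: joints at [1.322, 0.353, 1.633, -0, 1.155, -0.002], TCP at [152.687, 606.065, 208.381] pointing down, gripper open.
Joint ranges: [-2.63, 2.63], [-0.92, 2.1], [0.06, 2.66], [-1.3, 4.44], [0, 2.69], [-3.02, 3.02]. Speed limits (rad/s): [2.22, 2.22, 2.79, 3.14, 3.14, 3.14].

## Interface

Orientations are given as [roll, pitch, yaw] about the fixed x, y, z axes, in that order (R = Rz(yaw) Ry(pitch) Rx(roll)).
In Python, from rig import readout, grab_frame, calibration, r gives the robot as it stands. The module is installed in compiled form; this text tells all that it offers.
- The arm moves only by the tool play_rows, never from a script. Its argument "rows" is a list of rows, each a list of 3 entries, a list of its own where there are three numbers: the closure in counts, from 0 (fully open) to 255 (shut), then the shift along the tool's x, y, z in cm, then the turn, a rotation vector about the tool's x, y, z in rad. In form: [[gripper, [dx, dy, dz], [rx, ry, rz]], ...]. A call has 1 to 12 rows; each row is the pose to reach, as a shift and turn from the pose commanded when the call began, along the tool's axes at that moment; what a row does not reach only later rows make up. A row lasts 1/12 s, in which the tool goes at most 41.7 mm and 7.16 degrees, less where a joint would pass 70% of its speed; a pose out of reach is approached as far as the arm can. A call with a gripper value outside its range is refused whole. The fingers move at their own pace and stop on an object; "squeeze" is the grip in N (left out, the last holds). Time passes only in rows, so rows that repeat a pose let the fingers close. It gives the time, the measured TCP pose, the force and the opening at its end, in the units of the state.
- readout.sense(): the state, without advancing time (a new reading comes with each control period).
- grab_frame(name): name is "scene" or "top"; returns (picture, depth): 420x560x3 uint8, red, green, blue; 420x560 float32, mm along the optical axis (not along the pixel's ray), 0 where there is no reading.
- calibration(name): a dict with "vfov" (degrees; the focal length in pixels is half the picture's height over the tangent of half this angle, whatever the lens; pixels are square), "cx", "cy" (the principal point, pixels), "cam_to_world" (4x4, takes a point from camera to world coordinates). Camera axes: x right, y down, z forward; pixel columns grow to the right and rows downward; lengths in mm; the calibration is good to about 2 mm. A picture is of the moment at which its call begins. calibration takes no time and is no camera call.
- r.sign_off(): hands the job in, once; it reports no verdict.
The state is a dict: "clock": time; "qpos": joint angles; "qvel": joint speeds; "joint_efforts": joint torques, N m; "eef_pos": TCP position; "tcp_rot": TCP orientation; "contact_force": force on the tool from outside, world axes, zero at the start; "wrist_torque": the same for the moment, N m; "opening": opening from 0.0 (shut) to 1.0 (fully open).
Only numpy, scipy, OpenCV 4.12 (cv2) and the standard library are available. Lean on these libraries where they do the work, as an engineer would, in place of code of your own. Each camera call takes 0.05 s, during which the arm holds its last target.

## Working session

There is one attempt and no reset: what is moved stays moved. The work goes in short steps, Python scripts to look and compute and a tool call to move; the robot and the scene stay as the last step left them, time stands still between calls to the robot, and variables do not carry over. Pictures are saved under pics/ and viewed, and the job is handed in when it is done.

Besides the shell and the picture viewer there is one more tool, called after "Call:" as a command line: name --argument value ..., lists and objects as JSON in quotes. play_rows: Moves the arm, as the interface text tells. Its arguments: {"type":"object","properties":{"rows":{"type":"array"},"squeeze":{"type":"number"}},"required":["rows"]}

```bash
mkdir -p pics; python3 - <<'E'
from rig import readout, grab_frame, calibration, r
import cv2,numpy as np
for n in("scene","top"):
    p,d=grab_frame(n); cv2.imwrite(f"pics/{n}0.png",p[:,:,::-1]); np.save(f"pics/{n}d.npy",d); np.save(f"pics/{n}p.npy",p)
    c=calibration(n);print(n,c)
print(readout.sense())
E
```

```text
scene {'vfov': 42.66903412191648, 'cx': 284.8993407584497, 'cy': 213.71437696705394, 'cam_to_world': array([[ 6.19182890e-01, -5.90891950e-01,  5.17164627e-01,
        -9.44700307e+01],
       [-7.85014631e-01, -4.81806835e-01,  3.89376684e-01,
        -3.82979655e+02],
       [ 1.90939037e-02, -6.47077180e-01, -7.62185375e-01,
         1.03116559e+03],
       [ 0.00000000e+00,  0.00000000e+00,  0.00000000e+00,
         1.00000000e+00]])}
top {'vfov': 51.58848350815806, 'cx': 277.85305278408947, 'cy': 207.04779187585166, 'cam_to_world': array([[ 2.04464773e-02, -9.85216349e-01,  1.70090234e-01,
         3.55220642e+02],
       [-9.99492131e-01, -2.43015142e-02, -2.06135049e-02,
         1.05775684e+02],
       [ 2.44422123e-02, -1.69582377e-01, -9.85212868e-01,
         1.13285698e+03],
       [ 0.00000000e+00,  0.00000000e+00,  0.00000000e+00,
         1.00000000e+00]])}
{'clock': 0.1, 'qpos': array([ 1.32164281e+00,  3.53606524e-01,  1.63408879e+00, -3.17611632e-06,
        1.15518288e+00, -2.41837315e-03]), 'qvel': array([-0.00042076,  0.00024138, -0.00165112, -0.00069884,  0.00043249,
       -0.0006498 ]), 'joint_efforts': array([ 6.85634359e-05, -6.06360340e+01, -3.42822111e+01, -2.02310180e-04,
        3.89945475e-03, -1.70930619e-06]), 'eef_pos': array([152.54580365, 605.61323802, 207.70708564]), 'tcp_rot': array([-3.14030711e+00, -2.04849079e-07,  2.89485879e+00]), 'contact_force': array([-0.66703591,  0.24697792,  0.23546257]), 'wrist_torque': array([ 0.00996953, -0.02343202, -0.00659825]), 'opening': 1.003189026163306}
```

View pics/scene0.png

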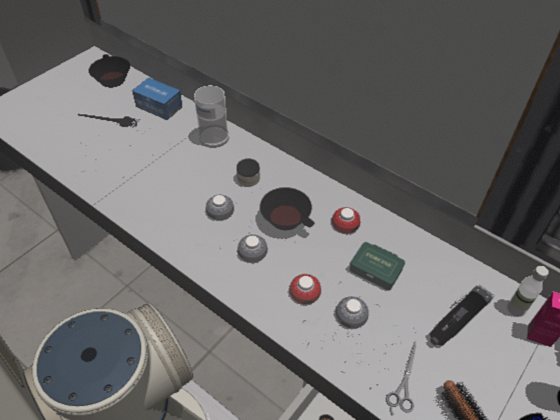

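View pics/top0.png

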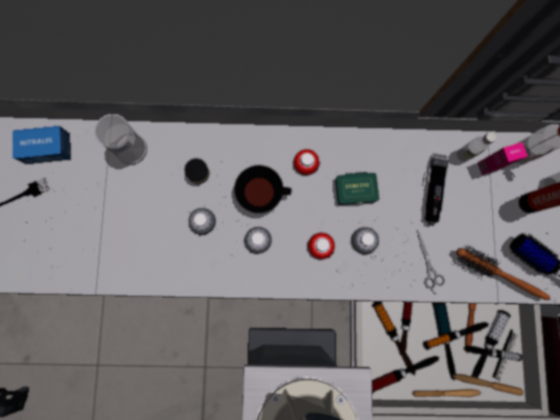

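The timer in front of the bowl is the grey one at scene (252,247) and top (258,239). The grey ones at scene (219,206) and (352,311) belong to the pot and the tin, and the red ones aren't meant. Next I measure it.

```bash
cat > h.py <<'E'
import numpy as np,cv2
from rig import calibration
def f_of(c): return 210/np.tan(np.radians(c['vfov']/2))
def cloud(n,d):
    c=calibration(n);f=f_of(c);v,u=np.mgrid[:420,:560]
    P=np.stack([(u-c['cx'])/f*d,(v-c['cy'])/f*d,d],-1);T=c['cam_to_world']
    return P@T[:3,:3].T+T[:3,3]
def proj(n,p):
    c=calibration(n);f=f_of(c);T=c['cam_to_world'];q=T[:3,:3].T@(np.array(p,float)-T[:3,3])
    return q[0]/q[2]*f+c['cx'],q[1]/q[2]*f+c['cy']
E
python3 - <<'E'
from h import *
np.set_printoptions(precision=1,suppress=True)
spots={"scene":dict(bt=(252,247),pt=(219,206),tt=(352,311),r1=(306,288),r2=(347,218),pot=(248,170),bowl=(286,212),tin=(377,264)),
"top":dict(bt=(258,239),pt=(202,220),tt=(365,240),r1=(321,245),r2=(306,161),pot=(197,171),bowl=(259,190),tin=(357,188))}
for n in spots:
    d=np.load(f"pics/{n}d.npy");p=np.load(f"pics/{n}p.npy").astype(int);W=cloud(n,d)
    print(n,"base px",proj(n,(0,0,0)),"tcp px",proj(n,(152,605,208)))
    for k,(u,v) in spots[n].items():
        sl=np.s_[v-20:v+21,u-20:u+21]
        w=W[sl].reshape(-1,3);col=p[sl].reshape(-1,3);ok=d[sl].ravel()>0
        m=ok&(w[:,2]>37)&(w[:,2]<47)&(col.min(1)>130)
        print(k,"pix",W[v,u],p[v,u],"captop n",m.sum(),(w[m].min(0)+w[m].max(0))/2 if m.any() else "",w[m].mean(0) if m.any() else "")
    m=np.s_[100:110,] 
E
python3 - <<'E'
import cv2
for n,(u,v) in (("scene",(252,247)),("top",(258,239))):
    p=cv2.imread(f"pics/{n}0.png")[v-60:v+40,u-80:u+80]
    cv2.imwrite(f"pics/{n}_crop.png",cv2.resize(p,None,fx=4,fy=4))
E
```

```text
scene base px (np.float64(141.81662943325247), np.float64(446.9947901090933)) tcp px (np.float64(-16.442381115509704), np.float64(171.72242902456557))
bt pix [452.2 120.4  39. ] [96 94 92] captop n 119 [463.7 131.9  42.3] [463.6 131.   42.5]
pt pix [498.1 265.9  36.1] [100  99  96] captop n 94 [508.8 278.7  42.1] [508.7 278.   42.6]
tt pix [ 454.7 -152.9   43.4] [154 152 149] captop n 153 [ 468.9 -146.6   42.8] [ 468.8 -146.6   42.8]
r1 pix [441.4 -42.7  39.6] [122 119 116] captop n 131 [453.3 -32.4  42. ] [451.9 -32.7  42.7]
r2 pix [665.6   0.8  35.3] [110 108 105] captop n 97 [674.2   7.9  42.9] [673.3   8.   43. ]
pot pix [630.1 285.8  45.7] [56 56 57] captop n 1 [624.3 321.9  45.6] [624.3 321.9  45.6]
bowl pix [607.2 142.    6.2] [76 55 53] captop n 0  
tin pix [ 597.1 -127.5   33.5] [ 89 104  93] captop n 0  
top base px (np.float64(306.92151236947956), np.float64(430.7630924143623)) tcp px (np.float64(14.164964835887645), np.float64(380.0492422609178))
bt pix [460.8 131.2  42.2] [207 202 206] captop n 121 [460.9 133.7  42.2] [460.9 133.5  42.6]
pt pix [505.3 273.3  44.8] [206 201 205] captop n 119 [506.8 279.4  42.2] [506.4 279.8  42.7]
tt pix [ 464.2 -138.5   44.6] [206 201 204] captop n 110 [ 465.8 -145.    42.8] [ 466.3 -144.8   42.5]
r1 pix [449.3 -27.5  42.8] [207 202 205] captop n 120 [449.7 -30.4  42.1] [449.8 -30.3  42.5]
r2 pix [666.9  12.2  41.8] [206 201 205] captop n 106 [672.8  10.9  41.9] [672.2  10.2  42.3]
pot pix [631.4 292.2  46.4] [18 17 19] captop n 0  
bowl pix [594.4 133.1   5.5] [57 18 13] captop n 0  
tin pix [ 600.9 -122.5   31. ] [51 83 68] captop n 0
```

View pics/top_crop.png

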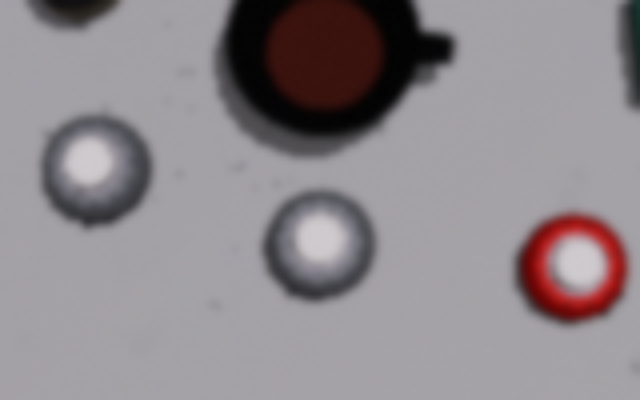

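Both cameras put the cap centre at about (462, 132, 42.4). That agrees with the 42 mm height and with the bowl centre about 130 mm beyond it. I'll travel at height with the fingers shut.

Call:
play_rows --rows '[[255,[-3.5,-3.2,0],[0,0,0]],[255,[-7,-6.4,0],[0,0,0]],[255,[-10.4,-9.6,0],[0,0,0]],[255,[-13.9,-12.8,0],[0,0,0]],[255,[-17.3,-16,0],[0,0,0]],[255,[-20.8,-19.2,0],[0,0,0]],[255,[-24.2,-22.4,0],[0,0,0]],[255,[-27.7,-25.6,0],[0,0,0]],[255,[-31.2,-28.8,0],[0,0,0]],[255,[-34.6,-32,0],[0,0,0]],[255,[-38.1,-35.2,0],[0,0,0]],[255,[-41.6,-38.4,0],[0,0,0]]]' --squeeze 20

```text
clock: 1.1
eef_pos: [426.5, 185.4, 208.4]
tcp_rot: [3.142, 0.0, 2.895]
contact_force: [0.7, 0.8, -0.4]
opening: 0.004
```

Call:
play_rows --rows '[[255,[0,0,0],[0,0,0]],[255,[0,0,0],[0,0,0]],[255,[0,0,0],[0,0,0]]]'

```text
clock: 1.35
eef_pos: [425.7, 187.3, 208.2]
tcp_rot: [-3.142, -0.001, 2.893]
contact_force: [-0.6, -0.3, -0.2]
opening: -0.001
```

```bash
python3 - <<'E'
from h import *
from rig import readout, grab_frame
from scipy.spatial.transform import Rotation as R
s=readout.sense();print(s)
e=s['eef_pos'];M=R.from_euler('xyz',s['tcp_rot']).as_matrix()
print("shift mm to 10mm above cap",M.T@(np.array([462,132,52])-e))
for n in("scene","top"):
    p,d=grab_frame(n); cv2.imwrite(f"pics/{n}1.png",p[:,:,::-1]);np.save(f"pics/{n}d1.npy",d);print(n,proj(n,e))
E
```

```text
{'clock': 1.35, 'qpos': array([ 4.10922368e-01,  1.01392361e-01,  1.96228574e+00,  4.57771600e-04,
        1.07857116e+00, -9.11880309e-01]), 'qvel': array([ 0.03939026, -0.00308268,  0.00179332,  0.00012814, -0.0006453 ,
        0.00108944]), 'joint_efforts': array([-1.74752221e+00, -4.02295947e+01, -3.27702892e+01, -1.20068248e-01,
       -2.17511627e-02, -6.03333721e-02]), 'eef_pos': array([425.67503274, 187.27573383, 208.15928442]), 'tcp_rot': array([-3.14150948e+00, -7.66094347e-04,  2.89338250e+00]), 'contact_force': array([-0.62331357, -0.31691114, -0.18806658]), 'wrist_torque': array([ 0.02905087,  0.02668751, -0.01404373]), 'opening': -0.001246935523055764}
shift mm to 10mm above cap [-48.91091332 -44.64481895 156.12557384]
scene (np.float64(216.96176112587295), np.float64(189.89008569331352))
top (np.float64(229.45543288157904), np.float64(247.33318942294233))
```

View pics/scene1.png

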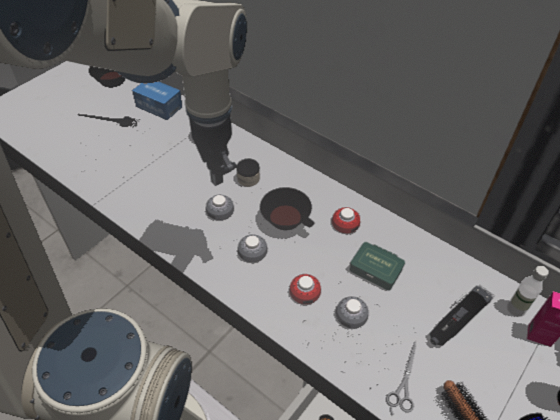

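The picture shows the shut fingertips at about (217,185), near the projected TCP at (217,190), so TCP and camera agree. Next I move over the cap and come down partway.

Call:
play_rows --rows '[[255,[-2.4,-2.2,0],[0,0,0]],[255,[-4.9,-4.5,0],[0,0,0]],[255,[-4.9,-4.5,3],[0,0,0]],[255,[-4.9,-4.5,6],[0,0,0]],[255,[-4.9,-4.5,9],[0,0,0]],[255,[-4.9,-4.5,11.5],[0,0,0]],[255,[-4.9,-4.5,13.5],[0,0,0]],[255,[-4.9,-4.5,14.6],[0,0,0]],[255,[-4.9,-4.5,14.6],[0,0,0]],[255,[-4.9,-4.5,14.6],[0,0,0]],[255,[-4.9,-4.5,14.6],[0,0,0]]]'

```text
clock: 2.37
eef_pos: [462.8, 132.8, 63.1]
tcp_rot: [3.141, 0.001, 2.896]
contact_force: [0.4, -0.3, -0.5]
opening: -0.003
```

```bash
python3 - <<'E'
from h import *
from rig import readout, grab_frame
from scipy.spatial.transform import Rotation as R
s=readout.sense();print(s['clock'],s['eef_pos'],s['tcp_rot'],s['contact_force'])
e=s['eef_pos'];M=R.from_euler('xyz',s['tcp_rot']).as_matrix()
print("shift mm to cap top",M.T@(np.array([462,132,42])-e))
ims=[]
for n in("scene","top"):
    p,d=grab_frame(n); u,v=map(int,proj(n,e));print(n,u,v)
    ims.append(cv2.resize(p[v-50:v+50,u-65:u+65,::-1],None,fx=3,fy=3))
cv2.imwrite("pics/near2.png",np.hstack(ims))
E
```

```text
2.3667 [462.79067453 132.76232987  63.11148648] [3.14109914e+00 7.77622594e-04 2.89637410e+00] [ 0.37405824 -0.25979479 -0.52211982]
shift mm to cap top [ 0.59836797 -0.94189344 21.11056529]
scene 250 235
top 257 237
```

View pics/near2.png

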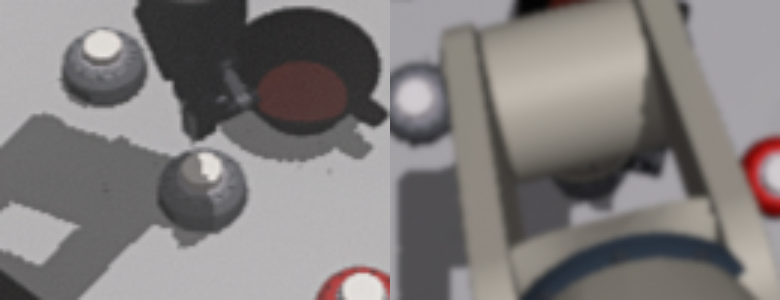

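The tip hangs just above the cap, clear of the bowl and the other timers. I press slowly and read the force at each stage.

Call:
play_rows --rows '[[255,[0,0,0.6],[0,0,0]],[255,[0,0,1.2],[0,0,0]],[255,[0,0,1.6],[0,0,0]],[255,[0,0,2.0],[0,0,0]],[255,[0,0,2.2],[0,0,0]],[255,[0,0,2.4],[0,0,0]],[255,[0,0,2.4],[0,0,0]],[255,[0,0,2.4],[0,0,0]]]'

```text
clock: 3.13
eef_pos: [462.5, 131.7, 38.3]
tcp_rot: [-3.141, -0.0, 2.895]
contact_force: [0.5, 0.0, 0.0]
opening: -0.001
```

Call:
play_rows --rows '[[255,[0,0,0.1],[0,0,0]],[255,[0,0,0.2],[0,0,0]],[255,[0,0,0.2],[0,0,0]],[255,[0,0,0.2],[0,0,0]]]'

```text
clock: 3.47
eef_pos: [462.5, 131.8, 36.4]
tcp_rot: [3.142, 0.0, 2.895]
contact_force: [0.5, -0.9, -0.1]
opening: -0.001
```

```bash
python3 - <<'E'
from h import *
from rig import readout, grab_frame
s=readout.sense();print(s['clock'],s['eef_pos'],s['contact_force'],s['wrist_torque'])
p,d=grab_frame("scene")
cv2.imwrite("pics/near3.png",cv2.resize(p[200:270,200:300,::-1],None,fx=7,fy=7))
E
```

```text
3.4667 [462.49860442 131.76119977  36.40626957] [ 0.4688488  -0.92246662 -0.13362056] [-0.00613855 -0.00674337  0.05791643]
```

View pics/near3.png

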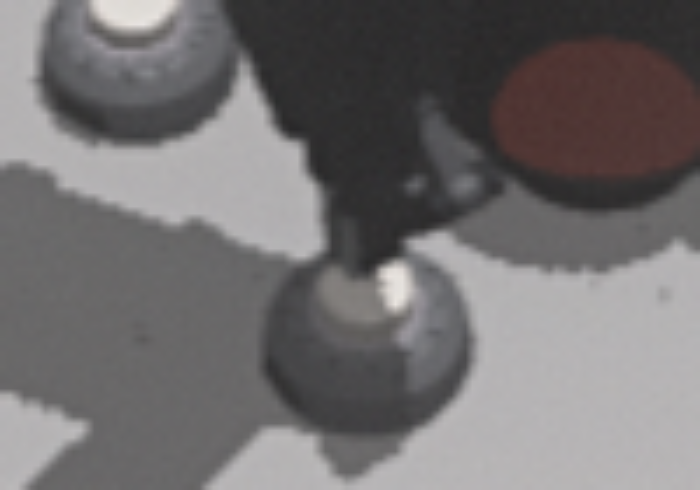

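```bash
python3 - <<'E'
from h import *
from rig import grab_frame
np.set_printoptions(precision=1,suppress=True)
p,d=grab_frame("scene");W=cloud("scene",d)
print(proj("scene",(462,132,42)),proj("scene",(462.5,131.8,36.4)))
for v in range(230,250):
    print(v,[ (tuple(W[v,u].round().astype(int)),int(p[v,u].mean())) for u in (249,251,253,255)])
E
```

```text
(np.float64(250.88100371283957), np.float64(241.03924459980573)) (np.float64(251.15751867551825), np.float64(242.418657340861))
230 [((np.int64(448), np.int64(123), np.int64(104)), 51), ((np.int64(452), np.int64(121), np.int64(101)), 48), ((np.int64(444), np.int64(107), np.int64(120)), 49), ((np.int64(442), np.int64(100), np.int64(128)), 49)]
231 [((np.int64(452), np.int64(127), np.int64(93)), 65), ((np.int64(452), np.int64(121), np.int64(97)), 52), ((np.int64(445), np.int64(108), np.int64(115)), 49), ((np.int64(443), np.int64(101), np.int64(122)), 48)]
232 [((np.int64(450), np.int64(125), np.int64(93)), 71), ((np.int64(452), np.int64(121), np.int64(95)), 52), ((np.int64(444), np.int64(108), np.int64(113)), 50), ((np.int64(445), np.int64(103), np.int64(116)), 47)]
233 [((np.int64(451), np.int64(127), np.int64(87)), 74), ((np.int64(454), np.int64(123), np.int64(87)), 53), ((np.int64(441), np.int64(105), np.int64(114)), 49), ((np.int64(443), np.int64(101), np.int64(115)), 47)]
234 [((np.int64(451), np.int64(127), np.int64(83)), 74), ((np.int64(454), np.int64(123), np.int64(84)), 56), (
[... 2629 characters left out ...]
)), 103), ((np.int64(460), np.int64(118), np.int64(37)), 91)]
247 [((np.int64(451), np.int64(128), np.int64(34)), 92), ((np.int64(452), np.int64(123), np.int64(37)), 94), ((np.int64(456), np.int64(121), np.int64(35)), 91), ((np.int64(460), np.int64(118), np.int64(32)), 92)]
248 [((np.int64(450), np.int64(127), np.int64(32)), 96), ((np.int64(453), np.int64(124), np.int64(31)), 93), ((np.int64(457), np.int64(122), np.int64(29)), 93), ((np.int64(457), np.int64(115), np.int64(35)), 97)]
249 [((np.int64(448), np.int64(126), np.int64(31)), 94), ((np.int64(452), np.int64(123), np.int64(29)), 97), ((np.int64(452), np.int64(117), np.int64(35)), 96), ((np.int64(457), np.int64(116), np.int64(30)), 89)]
```

The depth image disagrees with the TCP readout. The finger's front face is at (452,127), so it is well placed sideways, but its lower end reads about z≈60 instead of 36. The cap is still up at 42, and there is no contact force. I'll go by camera and force, and lower in small steps.

Call:
play_rows --rows '[[255,[0,0,0.2],[0,0,0]],[255,[0,0,0.4],[0,0,0]],[255,[0,0,0.6],[0,0,0]],[255,[0,0,0.6],[0,0,0]],[255,[0,0,0.6],[0,0,0]]]'

```text
clock: 3.98
eef_pos: [462.3, 131.7, 30.2]
tcp_rot: [-3.141, -0.0, 2.895]
contact_force: [-0.4, -0.9, -0.1]
opening: -0.0
```

```bash
cat > look.py <<'E'
from h import *
import sys
from rig import readout, grab_frame
s=readout.sense();print(s['clock'],s['eef_pos'].round(1),s['contact_force'].round(2),s['wrist_torque'].round(3))
p,d=grab_frame("scene");W=cloud("scene",d)
cv2.imwrite(f"pics/{sys.argv[1]}.png",cv2.resize(p[200:270,200:300,::-1],None,fx=7,fy=7))
for v in range(234,246): print(v,[(W[v,u].round().astype(int).tolist(),int(p[v,u].mean())) for u in (249,251,253)])
E
python3 look.py n4
```

```text
3.9833 [462.3 131.7  30.2] [-0.44 -0.89 -0.13] [-0.027 -0.059  0.05 ]
234 [([452, 128, 81], 74), ([452, 122, 86], 53), ([444, 108, 105], 50)]
235 [([454, 129, 75], 74), ([454, 124, 79], 53), ([444, 108, 102], 49)]
236 [([452, 128, 74], 72), ([452, 121, 80], 52), ([455, 118, 79], 50)]
237 [([453, 129, 68], 73), ([453, 123, 73], 55), ([456, 119, 74], 50)]
238 [([451, 128, 68], 72), ([452, 122, 71], 56), ([454, 118, 72], 46)]
239 [([450, 126, 66], 70), ([454, 124, 65], 54), ([455, 119, 68], 43)]
240 [([452, 129, 59], 85), ([452, 122, 64], 62), ([469, 132, 39], 68)]
241 [([451, 128, 57], 106), ([462, 131, 43], 94), ([467, 130, 40], 116)]
242 [([456, 132, 45], 123), ([461, 131, 40], 120), ([462, 125, 44], 126)]
243 [([455, 131, 43], 128), ([457, 127, 44], 127), ([460, 124, 43], 125)]
244 [([452, 129, 44], 127), ([456, 126, 42], 129), ([459, 123, 42], 126)]
245 [([452, 129, 40], 119), ([452, 123, 44], 125), ([457, 121, 41], 131)]
```

View pics/n4.png

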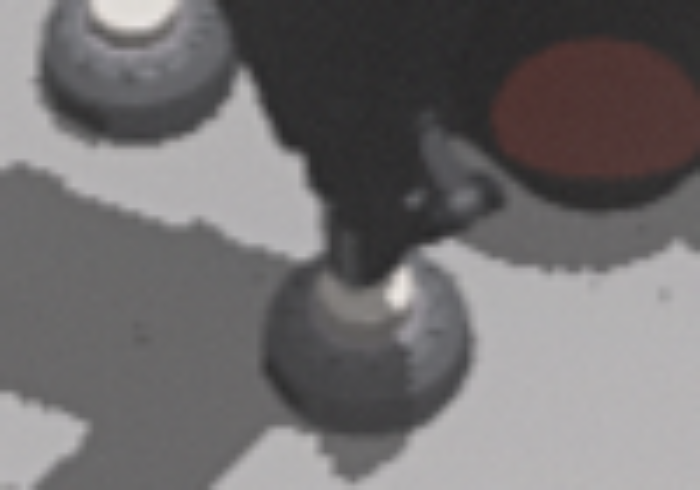

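The tip is now at about z 57, with no force and the cap still up. The offset from the readout is a steady 26 mm or so, so contact should come about 14 mm lower.

Call:
play_rows --rows '[[255,[0,0,0.3],[0,0,0]],[255,[0,0,0.6],[0,0,0]],[255,[0,0,0.8],[0,0,0]],[255,[0,0,0.9],[0,0,0]],[255,[0,0,0.9],[0,0,0]],[255,[0,0,0.9],[0,0,0]]]'

```text
clock: 4.53
eef_pos: [462.4, 131.7, 21.3]
tcp_rot: [-3.141, -0.0, 2.895]
contact_force: [-0.1, -0.3, -0.5]
opening: 0.001
```

```bash
python3 look.py n5
```

```text
4.5333 [462.4 131.7  21.3] [-0.09 -0.33 -0.47] [-0.021 -0.007  0.024]
234 [([450, 126, 85], 51), ([450, 120, 90], 47), ([446, 110, 102], 49)]
235 [([452, 128, 78], 63), ([455, 124, 78], 46), ([444, 108, 101], 49)]
236 [([451, 127, 76], 72), ([453, 123, 77], 53), ([443, 108, 99], 49)]
237 [([453, 129, 69], 74), ([454, 123, 72], 52), ([440, 104, 102], 48)]
238 [([453, 129, 66], 75), ([455, 124, 67], 55), ([454, 118, 73], 49)]
239 [([450, 127, 66], 71), ([455, 124, 63], 58), ([456, 120, 66], 47)]
240 [([452, 128, 60], 70), ([454, 124, 61], 57), ([455, 118, 65], 48)]
241 [([452, 128, 55], 69), ([455, 125, 56], 59), ([456, 120, 58], 46)]
242 [([452, 129, 51], 82), ([454, 124, 53], 60), ([456, 120, 54], 51)]
243 [([451, 128, 49], 107), ([453, 123, 52], 85), ([463, 126, 38], 102)]
244 [([453, 130, 41], 126), ([456, 126, 42], 122), ([458, 122, 43], 126)]
245 [([451, 128, 41], 120), ([454, 125, 41], 126), ([457, 121, 41], 133)]
```

View pics/n5.png

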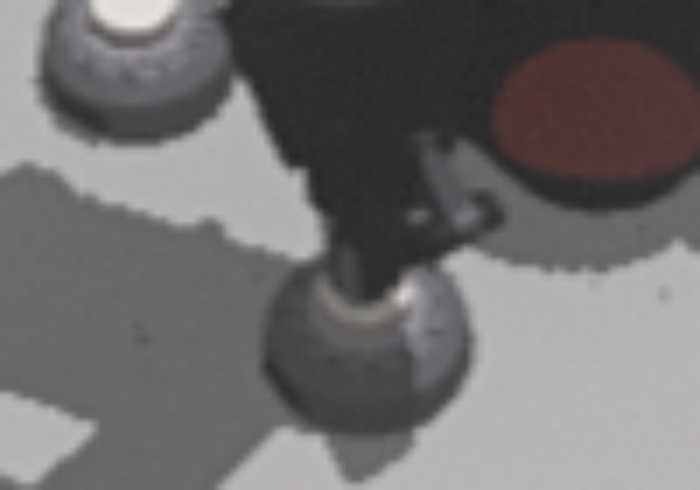

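The tip is now at about z 48, just above the cap and centred on it. I lower it in 2 mm steps and watch the force.

Call:
play_rows --rows '[[255,[0,0,0.2],[0,0,0]],[255,[0,0,0.4],[0,0,0]],[255,[0,0,0.5],[0,0,0]],[255,[0,0,0.5],[0,0,0]]]'

```text
clock: 4.92
eef_pos: [462.7, 131.8, 16.3]
tcp_rot: [3.141, 0.0, 2.895]
contact_force: [0.3, 0.1, 1.8]
opening: 0.0
```

Call:
play_rows --rows '[[255,[0,0,0.1],[0,0,0]],[255,[0,0,0.2],[0,0,0]],[255,[0,0,0.2],[0,0,0]]]'

```text
clock: 5.17
eef_pos: [462.7, 131.8, 14.4]
tcp_rot: [3.141, 0.0, 2.895]
contact_force: [1.0, 0.7, 1.8]
opening: 0.003
```

```bash
python3 look.py n6
```

```text
5.1667 [462.7 131.8  14.4] [1.04 0.71 1.81] [ 0.011 -0.123  0.035]
234 [([448, 124, 89], 46), ([449, 119, 92], 45), ([455, 118, 86], 45)]
235 [([448, 124, 85], 49), ([450, 119, 87], 44), ([452, 116, 87], 48)]
236 [([450, 126, 77], 55), ([452, 122, 79], 44), ([444, 109, 97], 49)]
237 [([454, 130, 67], 68), ([454, 123, 73], 50), ([443, 108, 95], 47)]
238 [([452, 128, 66], 70), ([454, 124, 68], 55), ([443, 107, 93], 46)]
239 [([451, 127, 65], 71), ([455, 125, 62], 56), ([444, 108, 88], 48)]
240 [([451, 128, 60], 69), ([455, 125, 59], 59), ([457, 121, 60], 48)]
241 [([450, 126, 59], 67), ([454, 124, 57], 63), ([454, 118, 61], 50)]
242 [([450, 127, 55], 66), ([453, 124, 54], 59), ([455, 119, 56], 45)]
243 [([451, 128, 50], 70), ([454, 125, 48], 60), ([453, 117, 56], 47)]
244 [([451, 128, 45], 86), ([457, 128, 39], 63), ([458, 122, 44], 68)]
245 [([453, 130, 37], 108), ([454, 125, 41], 89), ([459, 123, 37], 111)]
```

View pics/n6.png

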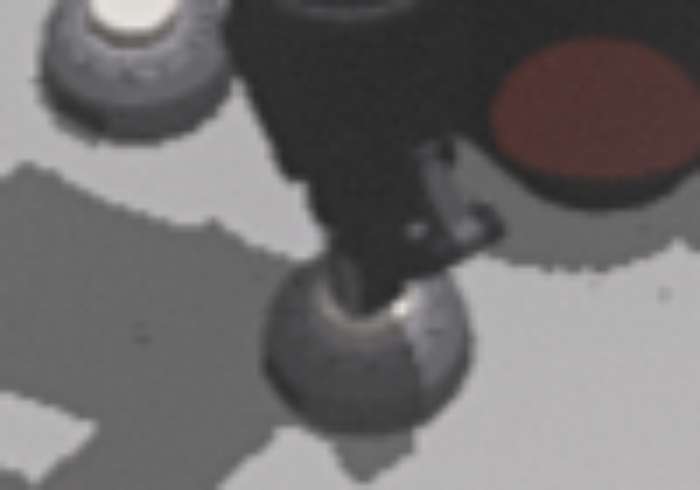

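There is contact now, about 1.8 N, so the cap is moving. I go on in 1 mm steps until the force shows more than half travel (about 2.1 N).

Call:
play_rows --rows '[[255,[0,0,0.1],[0,0,0]],[255,[0,0,0.1],[0,0,0]]]'

```text
clock: 5.38
eef_pos: [462.7, 131.8, 13.4]
tcp_rot: [3.141, 0.0, 2.895]
contact_force: [0.6, 0.8, 2.9]
opening: -0.005
```

Call:
play_rows --rows '[[255,[0,0,0.1],[0,0,0]],[255,[0,0,0.1],[0,0,0]]]'

```text
clock: 5.55
eef_pos: [462.7, 131.8, 12.4]
tcp_rot: [3.141, 0.0, 2.895]
contact_force: [1.2, -0.1, 2.7]
opening: 0.002
```

Call:
play_rows --rows '[[255,[0,0,0.1],[0,0,0]],[255,[0,0,0.1],[0,0,0]]]'

```text
clock: 5.72
eef_pos: [462.7, 131.8, 11.8]
tcp_rot: [3.141, 0.0, 2.895]
contact_force: [-0.2, 0.3, 13.1]
opening: -0.001
```

```bash
python3 look.py n7
```

```text
5.7167 [462.7 131.8  11.8] [-0.23  0.28 13.14] [-0.058  0.146  0.022]
234 [([449, 124, 87], 48), ([449, 119, 92], 48), ([454, 117, 88], 49)]
235 [([449, 125, 84], 46), ([451, 121, 84], 44), ([452, 115, 88], 46)]
236 [([449, 125, 79], 51), ([450, 120, 83], 46), ([448, 112, 91], 46)]
237 [([449, 125, 76], 62), ([453, 122, 74], 48), ([445, 109, 92], 47)]
238 [([450, 126, 70], 71), ([453, 123, 70], 55), ([444, 109, 90], 47)]
239 [([451, 127, 65], 71), ([454, 124, 64], 56), ([444, 109, 87], 50)]
240 [([449, 126, 64], 69), ([454, 124, 61], 57), ([444, 108, 84], 47)]
241 [([451, 128, 57], 70), ([455, 125, 56], 59), ([455, 119, 60], 48)]
242 [([450, 127, 55], 68), ([454, 125, 52], 61), ([456, 120, 55], 48)]
243 [([451, 128, 50], 68), ([453, 123, 51], 60), ([455, 119, 53], 46)]
244 [([451, 128, 46], 81), ([455, 126, 43], 57), ([455, 120, 48], 46)]
245 [([451, 128, 41], 101), ([456, 127, 37], 67), ([461, 125, 34], 70)]
```

View pics/n7.png

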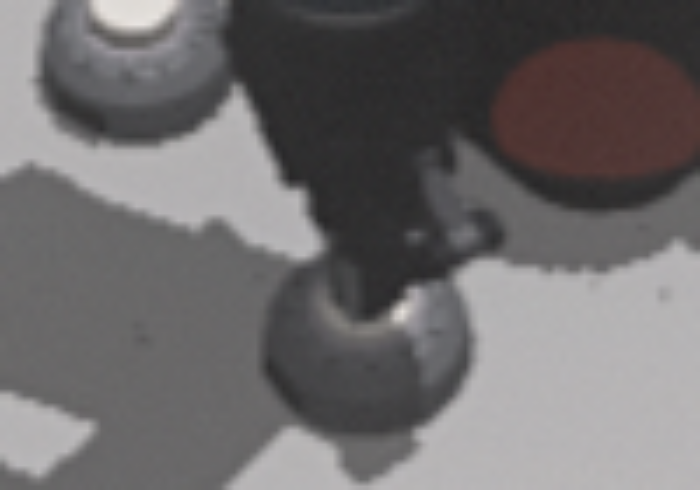

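The force jumped to 13 N, so the cap is at its stop, fully pressed and well under the 30 N limit. Now I withdraw straight up.

Call:
play_rows --rows '[[255,[0,0,-0.4],[0,0,0]],[255,[0,0,-1],[0,0,0]],[255,[0,0,-2],[0,0,0]],[255,[0,0,-4],[0,0,0]],[255,[0,0,-7],[0,0,0]],[255,[0,0,-10],[0,0,0]],[255,[0,0,-13],[0,0,0]],[255,[0,0,-16],[0,0,0]],[255,[0,0,-18],[0,0,0]],[255,[0,0,-19],[0,0,0]],[255,[0,0,-19],[0,0,0]],[255,[0,0,-19],[0,0,0]]]'

```text
clock: 6.77
eef_pos: [462.0, 131.6, 201.0]
tcp_rot: [-3.141, -0.0, 2.895]
contact_force: [-0.3, 0.2, -0.2]
opening: -0.003
```

```bash
python3 - <<'E'
from h import *
from rig import readout, grab_frame
np.set_printoptions(precision=1,suppress=True)
s=readout.sense();print(s['clock'],s['eef_pos'],s['contact_force'],s['qvel'])
p,d=grab_frame("scene");W=cloud("scene",d);cv2.imwrite("pics/end.png",p[:,:,::-1])
for nm,PP,DD in(("before",np.load("pics/scenep.npy"),np.load("pics/scened.npy")),("after",p,d)):
  W=cloud("scene",DD)
  for k,(u,v) in dict(bt=(252,247),pt=(219,206),tt=(352,311)).items():
    sl=np.s_[v-20:v+21,u-20:u+21];w=W[sl].reshape(-1,3);c=PP[sl].reshape(-1,3)
    m=(w[:,2]>37)&(w[:,2]<47)&(c.min(1)>(95 if k=='bt' else 130))&(np.hypot(*(w[:,:2]-W[sl][20,20][:2]).T)<35)
    print(nm,k,m.sum(),w[m].mean(0))
cv2.imwrite("pics/endc.png",cv2.resize(p[170:300,170:330,::-1],None,fx=4,fy=4))
E
```

```text
6.7667 [462.  131.6 201. ] [-0.3  0.2 -0.2] [ 0.  0.  0. -0. -0. -0.]
before bt 128 [462.8 130.9  42.2]
before pt 94 [508.7 278.   42.6]
before tt 153 [ 468.8 -146.6   42.8]
after bt 125 [462.7 131.3  42.3]
after pt 94 [509.3 277.8  42.4]
after tt 154 [ 468.8 -146.5   42.5]
```

View pics/end.png

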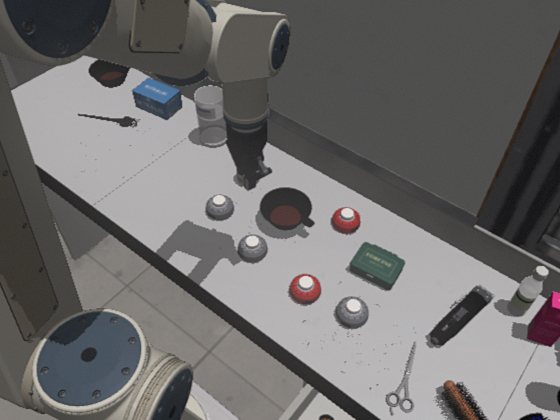

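View pics/endc.png

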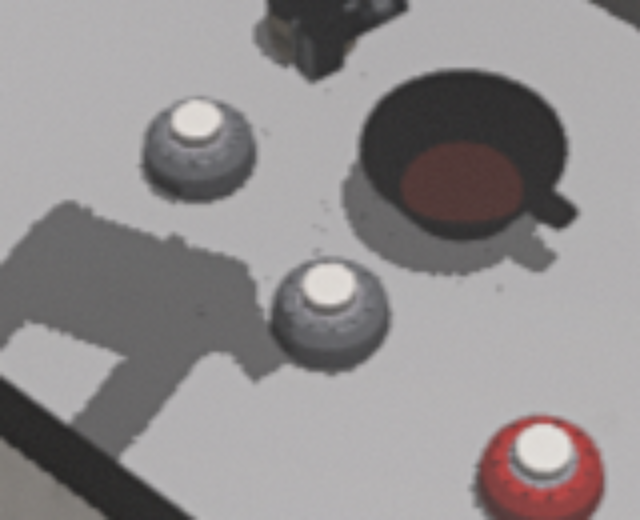

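The bowl's timer at (252,247) is unmoved, with its cap back up at 42 mm. The hand is well over 100 mm above it, and everything else is where it was.

```bash
python3 -c "
from rig import r
print(r.sign_off())"
```

```text
the job is handed in; nothing more can be done
None
```

I started the tint bowl's timer and handed the job in at about 6.8 s. The shut fingertips pressed the cap straight down to its stop, and I then withdrew straight up.

- **Press:** the force was about 1.8 to 2.9 N while the cap went down. The last reading was 13 N at the stop, against the 30 N limit. I only had readings at the end of each step, so a short peak between them could have been higher.
- **After withdrawing:**
  - The cap is up again at about 42.3 mm.
  - The three timers measure within 1 mm of where they were before.
  - The bowl, pot and tin look unmoved in the scene picture; I didn't measure them again.
  - The hand is about 160 mm above the cap by the readout, and higher by the camera. The force reading is down to noise level.
- **Disagreement:** the TCP height read about 22–26 mm lower than where the cameras and first contact put the fingertips. First contact came at a readout of about 17–20 mm, although the cap top is at 42 mm. I don't know the cause, so I did the final descent by camera and force rather than by the readout.

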